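Dump weld scrap with the latched tipping bucket

TASK

Clear the scrap off the fixture plate: put the hexagon nut and the copper offcut together into the yellow tipping bucket, then push the bucket's red bar over past the latch, as far as it goes, so that both drop into the blue bin, and let the bucket swing fully back home into its latch. Leave the spray can, the magnet and the pliers standing or lying where they are.

Things in the scene. Friction and masses are not known exactly. Their poses are not given: they have to be found in the camera images.
- nut: Loose brass-coloured hexagon nut lying flat on the fixture plate: 36 mm across flats, 41.6 mm across corners, 20 mm high, plain hole 24 mm; about 0.11 kg. Origin: centre of its underside, z up; flats face its own x axis and every 60 degrees from it.
- offcut: Loose copper-coloured flat-bar offcut lying flat on the fixture plate: 60 mm along its own x, 30 mm along y, 14 mm thick; about 0.18 kg. Origin: centre of its underside.
- plate: Fixed steel fixture plate on the bench, 340 mm (x) x 280 mm (y) x 12 mm thick; origin at the centre of its underside. The loose things lie on its top, 12 mm above the bench.
- station: Fixed tipping station, origin on the bench under the bucket's pivot; the bucket tips towards its own +x. Posts at y = +-79 mm (36 mm wide in x, 6 thick), 172 mm high; latch bracket on the -y post, x -13..13, y -82..-106, up to 225 mm. Open blue bin fixed in front of and under the bucket: x -40..220, y -75..75 mm, rim 90 mm high.
- bucket (a joint): Tip angle of the yellow bucket, rad: 0 home, upright and latched; 1.5 hard stop. Pivot: along station y, 150 mm above the bench. A sprung latch is forced between 0.04 and 0.3 (10 to 15 N at the red bar); beyond, spring and weight push back with 4 to 8 N all the way: let go, it swings home in about half a second and latches by itself. The load slides out only near the stop.
- bucket_in (a point): Centre of the bucket's flat inner floor; axes turn with the bucket, at home those of the station. At home: station x -90, z 100 mm. Floor 80 mm in x, 124 mm in y inside; rear (-x) and side walls rise 90 mm above it, 3 mm thick; the front slopes up at 45 degrees from x = +40 to its lip at x = +125, 85 mm above the floor.
- tip_bar (a point): Centre of the red round tipping bar's free part: 16 mm diameter, along station y, reaching 25 mm outwards (+y) and 32 mm inwards to the flat steel arm (14 x 6 mm) that rises from the pivot. At home at station x 0, y 130, z 265 mm, straight above the pivot; it moves on a circle of radius 115 mm about point pivot, first to +x, then down.
- pivot (a point): Point on the bucket's pivot axis (the station's y axis direction) beside the bucket, centre of the red bar's circle: station x = 0, y = 130, z = 150 mm.
- bin_floor (a point): Centre of the blue bin's inner floor, 4 mm above the bench, axes those of the station. Inside 242 mm in x, 142 mm in y, 86 mm deep.
- spray_can: Bystander: loose upright green spray can, 56 mm in diameter, 150 mm tall, on the fixture plate; origin at the centre of its underside.
- magnet: Bystander: loose red welding magnet lying flat on the fixture plate, x = -35..52 mm (arrow-shaped towards +x), y = -20..20 mm, 22 mm high; origin under its middle.
- pliers: Bystander: loose pliers with yellow and green handles lying on the fixture plate: x = -87 (handles) to 75 mm (jaw), up to 62 mm wide in y at the handles, 14 mm high; origin on the underside, on the centre line.

How it is judged:
On the way, in this order (a step that is already met when the one before it is completed fails the run):
1. the nut and the offcut both lie in the bucket, released, with the bucket at home (x of nut in the frame of bucket_in between -0.06 and 0.12 m and y of nut in the frame of bucket_in between -0.065 and 0.065 m and z of nut in the frame of bucket_in between -0.01 and 0.085 m and x of offcut in the frame of bucket_in between -0.06 and 0.12 m and y of offcut in the frame of bucket_in between -0.065 and 0.065 m and z of offcut in the frame of bucket_in between -0.01 and 0.085 m and value of joint bucket below 0.06 rad and contact force between the fingers and nut below 0.1 N and contact force between the fingers and offcut below 0.1 N), for 0.2 s.
2. the bucket is tipped past its latch nearly to its stop (over 1.3 rad) (value of joint bucket above 1.3 rad), for 0.1 s.
At the end, for the whole second after the job is handed in: Nut and offcut both lie at rest inside the blue bin (below its rim), and the bucket is still, back home in its latch (within 0.06 rad) (x of nut in the frame of bin_floor between -0.122 and 0.122 m and y of nut in the frame of bin_floor between -0.072 and 0.072 m and z of nut in the frame of bin_floor between -0.005 and 0.07 m and linear speed of each of nut, offcut below 0.03 m/s and x of offcut in the frame of bin_floor between -0.122 and 0.122 m and y of offcut in the frame of bin_floor between -0.072 and 0.072 m and z of offcut in the frame of bin_floor between -0.005 and 0.07 m and value of joint bucket below 0.06 rad and velocity of joint bucket between -0.1 and 0.1 rad/s); the robot touches nothing.
It fails at once if the spray can is moved more than 25 mm or tipped over (distance of spray_can from where it was at the start of the episode above 0.025 m or angle between spray_can's own z axis and vertical above 0.35 rad).
It fails at once if the red magnet is moved more than 25 mm or tipped over (distance of magnet from where it was at the start of the episode above 0.025 m or angle between magnet's own z axis and vertical above 0.35 rad).
It fails at once if the pliers is moved more than 25 mm or tipped over (distance of pliers from where it was at the start of the episode above 0.025 m or angle between pliers's own z axis and vertical above 0.35 rad).
It also fails if it takes over 72 s, if anything falls off the work surface, if the arm or the gripper's body presses on something with over 40 N, if the wrist force passes 120 N, or if a joint passes its speed limit or range.

ROBOT

A 6-joint arm with a two-finger parallel gripper is mounted at the origin on the work surface. World frame = base frame: x ahead of the robot, y to its left, z up, the work surface at z = 0. Lengths are in m, angles in rad, forces in N, time in s.
With the tool pointing down it reaches from about 0.3 to 0.825 m from the base axis. Payload 5.4 kg.
Tool frame: the origin (TCP) lies midway between the tips of the shut fingers; the grasp point (between the pads) lies 19 mm behind it; z points along the fingers, y is the line along which they close (so a half turn about z gives the same grasp; the last joint's range is limited). The gripper opens to 92 mm and grips with 3 to 60 N. Pads are 20 mm wide; open, the fingers measure 128 mm over their backs; the gripper's body (75 mm by 189 mm) begins 69 mm behind the grasp point.
Start: joints at [-1.37, 0.158, 1.597, -0, 1.386, -0.21], TCP at [0.23, -0.527, 0.215] pointing down, gripper open.
Joint ranges: [-2.91, 2.91], [-0.94, 2.29], [0.18, 2.7], [-1.29, 4.43], [0.17, 2.64], [-3, 3]. Speed limits (rad/s): [2.57, 2.57, 3.14, 3.14, 3.14, 3.14].

INTERFACE

Orientations are given as a rotation vector (axis times angle).
In Python, from station import r gives the robot as it stands. The module is installed in compiled form; this text tells all that it offers.
- The arm moves only by the tool carry_out, never from a script. Its argument "steps" is a list of rows, each a list of 7 numbers: the shift along the tool's x, y, z as a fraction of full scale, then the turn, a rotation vector about the tool's x, y, z as a fraction of full scale, then the opening, from 0 (shut) to 1 (fully open). In form: [[tx, ty, tz, rx, ry, rz, claw], ...]. A call has 1 to 20 rows; each row shifts and turns the commanded pose from where the row before left it, along the tool's axes as they then stand; what a row does not reach is not made up. Full scale, the value 1, is 20 mm for a shift and 6 degrees for a turn. A row lasts 1/10 s, in which the tool goes at most 50 mm and 8.59 degrees, less where a joint would pass 70% of its speed; a pose out of reach is approached as far as the arm can. A call with a number of a shift or a turn outside -1 to 1 is refused whole. A call with a gripper value outside its range is refused whole. The fingers move at their own pace and stop on an object; "squeeze" is the grip in N (left out, the last holds). Time passes only in rows, so rows that do not move let the fingers close. It gives the time, the measured TCP pose, the force, the opening and the grip force at its end, in the units of the state.
- r.sense(): the state, without advancing time (a new reading comes with each control period).
- r.get_image(name): name is "scene" or "top" or "wrist"; returns a dict with "color" (480x640x3 uint8, blue, green, red), "mtx" (3x3 intrinsics, pixels), "xyz" and "orientation" of the camera in the world; the wrist camera has in their place "tool_from_camera" (4x4, takes a point from camera to tool coordinates, whose origin is the TCP and whose axes are the flange's). Camera axes: x right, y down, z forward; pixel columns grow to the right and rows downward; lengths in m; the calibration is good to about 2 mm. A picture is of the moment at which its call begins: read the wrist's pose just before it. There is no depth.
- r.job_done(): hands the job in; it is judged then, once.
The state is a dict: "t": time; "q": joint angles; "joint_vel": joint speeds; "effort": joint torques, N m; "tool_pos": TCP position; "tcp_rot": TCP orientation; "ft_force": force on the tool from outside, world axes, zero at the start; "moment": the same for the moment, N m; "gripper_width": finger opening in m; "grip_force": force on a finger pad.
Only numpy, scipy, OpenCV 4.12 (cv2) and the standard library are available. Lean on these libraries where they do the work, as an engineer would, in place of code of your own. Each camera call takes 0.05 s, during which the arm holds its last target. There are 200 camera calls.

## Working session

There is one attempt and no reset: what is moved stays moved. The work goes in short steps, Python scripts to look and compute and a tool call to move; the robot and the scene stay as the last step left them, time stands still between calls to the robot, and variables do not carry over. Pictures are saved under pics/ and viewed, at most 10 in all, crops included, and the job is handed in when it is done.

Besides the shell and the picture viewer there is one more tool, called after "Emit:" by a JSON object that holds its "fn" and its "kwargs", one argument or row to a line. carry_out: Moves the arm, as the interface text tells. Its arguments: {"type":"object","properties":{"steps":{"type":"array"},"squeeze":{"type":"number"}},"required":["steps"]}

```bash
mkdir -p pics; python3 - <<'E'
from station import r
import cv2,numpy as np,json
s=r.sense();print(s)
for n in ("top","scene"):
    d=r.get_image(n);cv2.imwrite(f"pics/{n}0.png",d["color"])
    print(n,d["mtx"],d["xyz"],d["orientation"])
    np.savez(f"{n}.npz",mtx=d["mtx"],xyz=d["xyz"],o=d["orientation"])
E
```

```text
{'t': 0.0, 'q': array([-1.37010022e+00,  1.59071119e-01,  1.59825167e+00, -2.76144734e-05,
        1.38619250e+00, -2.10095205e-01]), 'joint_vel': array([-0.00106645,  0.00023414,  0.00150468, -0.00037978, -0.00170217,
        0.00053296]), 'effort': array([ 6.21503223e-04, -3.85572302e+01, -3.22105694e+01,  7.01922923e-02,
        3.78121203e-02, -1.27852290e-04]), 'tool_pos': array([ 0.22946205, -0.52653247,  0.2135968 ]), 'tcp_rot': array([-3.07367357e+00, -6.40357689e-01,  2.84212730e-05]), 'ft_force': array([0.52640301, 0.62227539, 0.50576433]), 'moment': array([-0.04315891,  0.01142221,  0.0616169 ]), 'grip_force': 0.0, 'gripper_width': 0.09202111163478288}
top [[516.83380633   0.         314.13808552]
 [  0.         516.83380633 228.15401176]
 [  0.           0.           1.        ]] [0.46248346 0.04445241 1.08810085] [-2.20662984  2.14886969 -0.1317611 ]
scene [[595.69072202   0.         317.92334581]
 [  0.         595.69072202 233.24215427]
 [  0.           0.           1.        ]] [ 1.06756028 -0.55829636  0.92937574] [-2.22328869 -0.80903418  0.3610652 ]
```

View pics/top0.png

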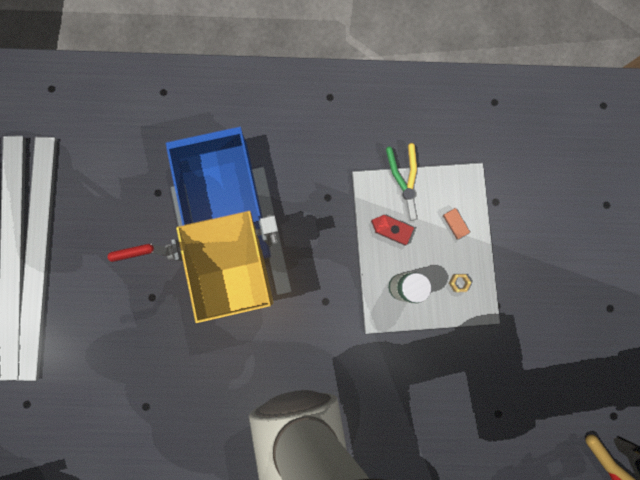

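View pics/scene0.png

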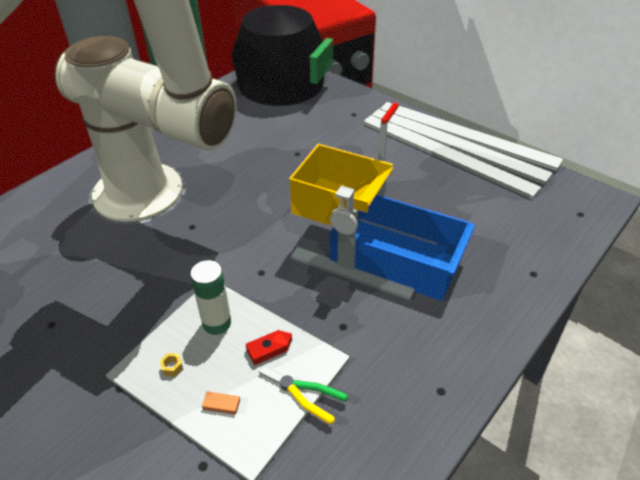

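Top view: nut at about (460,283), offcut (457,223), can top (415,288), magnet (393,229), pliers (410,190), bucket rim around (224,267), red bar (108–153,253). I'll enlarge the parts that matter.

```bash
python3 - <<'E'
import cv2,numpy as np
im=cv2.imread("pics/top0.png")
a=cv2.resize(im[200:300,435:485],None,fx=5.8,fy=5.8,interpolation=cv2.INTER_CUBIC)
b=cv2.resize(im[120:330,100:280],None,fx=2.8,fy=2.8,interpolation=cv2.INTER_CUBIC)
o=np.zeros((600,800,3),np.uint8);o[:580,:290]=a;o[:588,295:799]=b
cv2.imwrite("pics/crop1.png",o)
E
```

```text
(no output)
```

View pics/crop1.png

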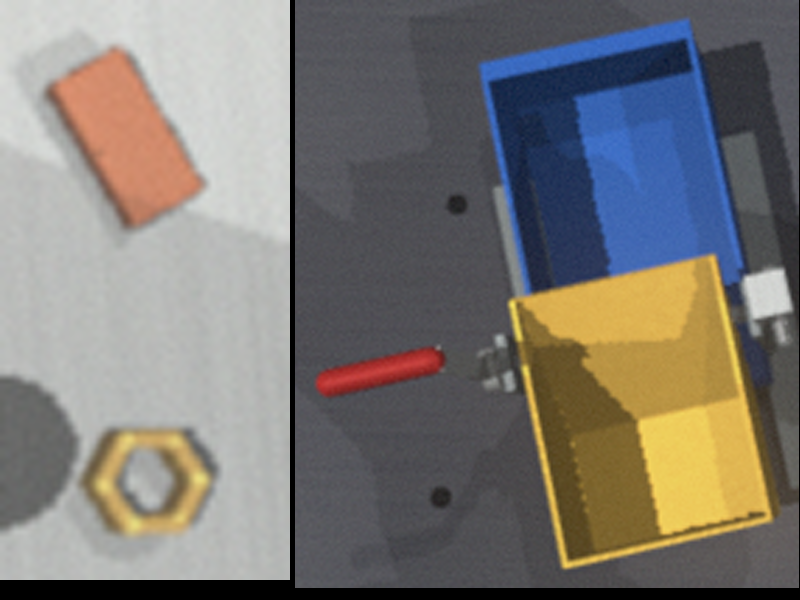

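```bash
cat > h.py <<'E'
import numpy as np,cv2
from scipy.spatial.transform import Rotation as R
from scipy.optimize import least_squares
def cam(n):
    d=np.load(n+".npz");return d["mtx"],d["xyz"],R.from_rotvec(d["o"]).as_matrix()
def ray(c,px,z):
    K,p,Q=c;v=Q@np.linalg.inv(K)@np.array([*px,1.]);return p+v*(z-p[2])/v[2]
def proj(c,P):
    K,p,Q=c;v=(np.asarray(P)-p)@Q;u=v@K.T;return u[...,:2]/u[...,2:]
E
python3 - <<'E'
from h import *
c=cam("top")
f=lambda x,y:(435+x/5.8,200+y/5.8); g=lambda x,y:(100+(x-295)/2.8,120+y/2.8)
o=[ray(c,f(*p),.026) for p in [(50,90),(122,47),(205,185),(133,228)]]
print("offcut",np.mean(o,0),"long dir deg",np.degrees(np.arctan2(*(o[2]-o[1]+o[3]-o[0])[[1,0]])),[np.linalg.norm(o[i]-o[i-1]) for i in range(4)])
n=[ray(c,f(*p),.032) for p in [(85,480),(213,482),(118,431),(183,431),(183,533),(117,533)]]
print("nut",np.mean(n,0),"corner dir",np.degrees(np.arctan2(*(n[1]-n[0])[[1,0]])),np.linalg.norm(n[1]-n[0]),"flat dir",np.degrees(np.arctan2(*(n[3]-n[2])[[1,0]])))
print("can",ray(c,(415,288),.162)); 
for k,p in dict(mag_tipA=(373,224),magR=(413,240),pl_jaw=(413,219)).items(): print(k,ray(c,p,.03))
for p in [(352,172),(484,163),(498,323),(366,333)]: print("plate",ray(c,p,.012))
px=np.array([g(*p) for p in [(565,567),(773,520),(512,300),(717,257),(482,65),(690,20),(318,385),(443,360)]])
P=np.array([(-.133,.065,.19),(-.133,-.065,.19),(.035,.065,.185),(.035,-.065,.185),(.22,.075,.09),(.22,-.075,.09),(0,.155,.265),(0,.098,.265)])
def W(s,P): 
    a=s[2];return P@np.array([[np.cos(a),np.sin(a),0],[-np.sin(a),np.cos(a),0],[0,0,1]])+[s[0],s[1],0]
L=least_squares(lambda s:(proj(c,W(s,P))-px).ravel(),[.5,.2,0.2],loss="soft_l1")
print(L.x,np.degrees(L.x[2]));print((proj(c,W(L.x,P))-px).round(1).tolist())
for k,p in dict(floor=(-.09,0,.1),bar=(0,.13,.265),pivot=(0,.13,.15),barstop=(.115*np.sin(1.5),.13,.15+.115*np.cos(1.5))).items(): print(k,W(L.x,np.array(p)).round(4))
E
```

```text
offcut [ 0.58896725 -0.27103331  0.026     ] long dir deg -148.69112342577566 [np.float64(0.05726514754486209), np.float64(0.030719276729107656), np.float64(0.05737933548764982), np.float64(0.030590335266199087)]
nut [ 0.46634676 -0.27685494  0.032     ] corner dir -89.42928859783727 0.045365094658903656 flat dir -88.52480169956766
can [ 0.45494965 -0.15487959  0.162     ]
mag_tipA [ 0.5829863  -0.09550242  0.03      ]
magR [ 0.55209469 -0.17860204  0.03      ]
pl_jaw [ 0.59570023 -0.1783408   0.03      ]
plate [ 0.69470355 -0.05172583  0.012     ]
plate [ 0.72264666 -0.33356712  0.012     ]
plate [ 0.38610518 -0.35999892  0.012     ]
plate [ 0.35929436 -0.08659943  0.012     ]
[0.53101793 0.19508948 0.24785813] 14.201224812644822
[[-0.1, 0.6], [0.2, 0.4], [0.3, 0.8], [0.0, 0.0], [-0.7, -0.7], [-0.0, -0.6], [5.5, -0.9], [-3.5, 0.1]]
floor [0.4438 0.173  0.1   ]
bar [0.4991 0.3211 0.265 ]
pivot [0.4991 0.3211 0.15  ]
barstop [0.6103 0.3493 0.1581]
```

```bash
cat >> h.py <<'E'
ST=np.array([0.5310,0.1951]);A=0.24786
def stn(x,y,z): return np.array([ST[0]+x*np.cos(A)-y*np.sin(A),ST[1]+x*np.sin(A)+y*np.cos(A),z])
def plan(s,pos,yaw=None):
    """units: turn first, then shift in the turned axes; yaw = world direction of tool y, deg"""
    Q=R.from_rotvec(s["tcp_rot"]);T=Q
    if yaw is not None:
        best=None
        for k in (0,180):
            a=np.radians(yaw+k);y=np.array([np.cos(a),np.sin(a),0]);z=np.array([0,0,-1.]);t=R.from_matrix(np.c_[np.cross(y,z),y,z])
            d=Q.inv()*t
            if best is None or d.magnitude()<best[0]: best=(d.magnitude(),t,d)
        T=best[1];print("turn units",np.degrees(best[2].as_rotvec()/6).round(2))
    print("shift units",(T.inv().apply(np.array(pos)-s["tool_pos"])/.02).round(2), "from",s["tool_pos"].round(4),"ft",s["ft_force"].round(1),"w",round(s["gripper_width"],4),"q",s["q"].round(2),"t",s["t"])
E
python3 -c "
from h import *;from station import r
plan(r.sense(),(.4663,-.2769,.14),1.0)"
```

```text
turn units [-1.000e-02 -1.000e-02 -1.124e+01]
shift units [12.28 12.06  3.69] from [ 0.2295 -0.5266  0.2137] ft [-0.6  0.1 -0.9] w 0.0919 q [-1.37  0.16  1.6   0.    1.39 -0.21] t 0.1
```

Emit:
{"fn": "carry_out", "kwargs": {
  "steps": [
    [0,0,0,0,0,-0.94,1],
    [0,0,0,0,0,-0.94,1],
    [0,0,0,0,0,-0.94,1],
    [0,0,0,0,0,-0.94,1],
    [0,0,0,0,0,-0.94,1],
    [0,0,0,0,0,-0.94,1],
    [0,0,0,0,0,-0.94,1],
    [0,0,0,0,0,-0.94,1],
    [0,0,0,0,0,-0.94,1],
    [0,0,0,0,0,-0.94,1],
    [0,0,0,0,0,-0.92,1],
    [0,0,0,0,0,-0.92,1],
    [0.9,0.9,0,0,0,0,1],
    [0.9,0.9,0,0,0,0,1],
    [0.9,0.9,0,0,0,0,1],
    [0.9,0.9,0,0,0,0,1],
    [0.9,0.9,0,0,0,0,1],
    [0.9,0.9,0,0,0,0,1],
    [0.9,0.9,0,0,0,0,1],
    [0.9,0.9,0,0,0,0,1]
  ],
  "squeeze": 25
}}

```text
t: 2.1
tool_pos: [0.3716, -0.3796, 0.2141]
tcp_rot: [-2.202, -2.24, -0.0]
ft_force: [0.3, -0.9, 1.1]
gripper_width: 0.092
grip_force: 0.0
```

Emit:
{"fn": "carry_out", "kwargs": {
  "steps": [
    [0.9,0.9,0.7,0,0,0,1],
    [0.9,0.9,0.7,0,0,0,1],
    [0.9,0.9,0.7,0,0,0,1],
    [0.9,0.9,0.7,0,0,0,1],
    [0.9,0.9,0.5,0,0,0,1],
    [0.5,0.3,0.4,0,0,0,1],
    [0,0,0,0,0,0,1],
    [0,0,0,0,0,0,1]
  ]
}}

```text
t: 2.9
tool_pos: [0.465, -0.2796, 0.1407]
tcp_rot: [-2.202, -2.24, 0.001]
ft_force: [-0.1, -0.6, -0.0]
gripper_width: 0.0919
grip_force: 0.0
```

```bash
python3 - <<'E'
from h import *;from station import r
s=r.sense();d=r.get_image("wrist")
cv2.imwrite("pics/w1.png",d["color"])
Q=R.from_rotvec(s["tcp_rot"]).as_matrix();T=np.asarray(d["tool_from_camera"])
o=Q@T[:3,:3];p=Q@T[:3,3]+s["tool_pos"]
np.savez("w1.npz",mtx=d["mtx"],xyz=p,o=R.from_matrix(o).as_rotvec())
c=cam("w1");print(proj(c,np.array([[.4663,-.2769,.032],[.4663,-.2769,.012],[.589,-.271,.026]])))
plan(s,(.4663,-.2769,.14),1.0)
E
```

```text
[[319.78953037 234.55695617]
 [319.7381793  228.442739  ]
 [468.66308062 228.22319817]]
turn units [-0.  0. -0.]
shift units [0.13 0.07 0.04] from [ 0.465  -0.2796  0.1407] ft [-0.1 -0.6 -0. ] w 0.0919 q [-0.76  0.14  1.76 -0.    1.23 -0.78] t 2.9
```

View pics/w1.png

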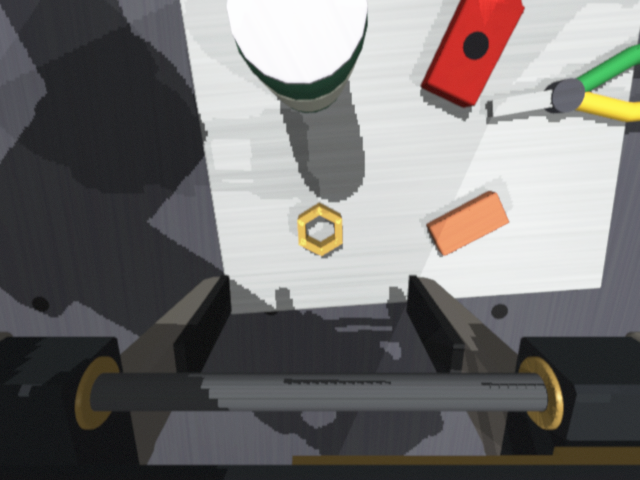

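Wrist view: nut top centred near (321,229) with flats facing the fingers. The offcut top is near (468,222), both clear of the can, magnet and pliers.

```bash
python3 - <<'E'
from h import *;from station import r
c=cam("w1");n=ray(c,(321,229),.032);print(n,ray(c,(468.5,222),.026),c[1])
a,b=[ray(c,p,.026) for p in [(443,252),(508,219)]];print(np.degrees(np.arctan2(*(b-a)[[1,0]])))
plan(r.sense(),(n[0],n[1],.015),1.0)
E
```

```text
[ 0.46719431 -0.27222675  0.032     ] [ 0.58816344 -0.2657454   0.026     ] [ 0.46429893 -0.20028436  0.31126671]
30.379417570543698
turn units [ 0.    0.01 -0.01]
shift units [0.39 0.11 6.31] from [ 0.4651 -0.28    0.1411] ft [ 0.6 -0.6 -0.1] w 0.0919 q [-0.76  0.14  1.76 -0.    1.23 -0.78] t 2.95
```

Emit:
{"fn": "carry_out", "kwargs": {
  "steps": [
    [0.3,0.1,0.8,0,0,0,1],
    [0,0,0.9,0,0,0,1],
    [0,0,0.9,0,0,0,1],
    [0,0,0.9,0,0,0,1],
    [0,0,0.9,0,0,0,1],
    [0,0,0.9,0,0,0,1],
    [0,0,0.6,0,0,0,1],
    [0,0,0.4,0,0,0,1],
    [0,0,0,0,0,0,0],
    [0,0,0,0,0,0,0],
    [0,0,0,0,0,0,0],
    [0,0,0,0,0,0,0],
    [0,0,0,0,0,0,0],
    [0,0,0,0,0,0,0],
    [0,0,0,0,0,0,0],
    [0,0,0,0,0,0,0]
  ]
}}

```text
t: 4.55
tool_pos: [0.4672, -0.273, 0.0147]
tcp_rot: [-2.202, -2.24, 0.0]
ft_force: [-1.3, 0.8, 1.0]
gripper_width: 0.0354
grip_force: 25.0
```

Emit:
{"fn": "carry_out", "kwargs": {
  "steps": [
    [0,0,-0.5,0,0,0,0],
    [0,0,-1,0,0,0,0],
    [0,0,-1,0,0,0,0],
    [0,0,-1,0,0,0,0],
    [0,0,-1,0,0,0,0],
    [0,0,-1,0,0,0,0],
    [0,0,-1,0,0,0,0],
    [0,0,-1,0,0,0,0],
    [0,0,-1,0,0,0,0],
    [0,0,-1,0,0,0,0],
    [0,0,-1,0,0,0,0],
    [0,0,-1,0,0,0,0],
    [0,0,-0.5,0,0,0,0]
  ]
}}

```text
t: 5.85
tool_pos: [0.4678, -0.2734, 0.257]
tcp_rot: [2.2, 2.238, 0.0]
ft_force: [0.1, -0.1, -0.6]
gripper_width: 0.0358
grip_force: 25.0
```

```bash
python3 -c "
from h import *;from station import r
plan(r.sense(),stn(-.078,.035,.25),14.2)"
```

```text
turn units [ 0.02  0.02 -2.2 ]
shift units [23.69  4.91  0.35] from [ 0.4678 -0.2734  0.257 ] ft [ 0.1 -0.1 -0.6] w 0.0358 q [-0.75  0.04  1.64  0.    1.46 -0.77] t 5.85
```

Emit:
{"fn": "carry_out", "kwargs": {
  "steps": [
    [0,0,0,0,0,-0.8,0],
    [0,0,0,0,0,-0.8,0],
    [0,0,0,0,0,-0.6,0],
    [0.95,0.2,0,0,0,0,0],
    [0.95,0.2,0,0,0,0,0],
    [0.95,0.2,0,0,0,0,0],
    [0.95,0.2,0,0,0,0,0],
    [0.95,0.2,0,0,0,0,0],
    [0.95,0.2,0,0,0,0,0],
    [0.95,0.2,0,0,0,0,0],
    [0.95,0.2,0,0,0,0,0],
    [0.95,0.2,0,0,0,0,0],
    [0.95,0.2,0,0,0,0,0],
    [0.95,0.2,0,0,0,0,0],
    [0.95,0.2,0,0,0,0,0],
    [0.95,0.2,0,0,0,0,0],
    [0.95,0.2,0,0,0,0,0],
    [0.95,0.2,0,0,0,0,0],
    [0.95,0.2,0,0,0,0,0]
  ]
}}

```text
t: 7.75
tool_pos: [0.454, 0.0395, 0.2546]
tcp_rot: [1.93, 2.479, 0.0]
ft_force: [-0.5, -1.1, -1.9]
gripper_width: 0.0357
grip_force: 25.0
```

Emit:
{"fn": "carry_out", "kwargs": {
  "steps": [
    [0.95,0.2,0,0,0,0,0],
    [0.95,0.2,0,0,0,0,0],
    [0.95,0.2,0,0,0,0,0],
    [0.95,0.2,0,0,0,0,0],
    [0.95,0.2,0,0,0,0,0],
    [0.95,0.2,0,0,0,0,0],
    [0.95,0.2,0,0,0,0,0],
    [0.95,0.2,0,0,0,0,0],
    [0.9,0.1,0,0,0,0,0],
    [0,0,0,0,0,0,0],
    [0,0,0,0,0,0,0]
  ]
}}

```text
t: 8.85
tool_pos: [0.4453, 0.2111, 0.2546]
tcp_rot: [1.928, 2.48, -0.001]
ft_force: [-0.3, 0.3, -1.5]
gripper_width: 0.0361
grip_force: 25.0
```

```bash
python3 - <<'E'
from h import *;from station import r
plan(r.sense(),stn(-.078,.035,.135),14.2)
d=r.get_image("wrist");cv2.imwrite("pics/w2.png",d["color"])
E
```

```text
turn units [-0.    0.    0.01]
shift units [-0.07  0.06  5.98] from [0.4453 0.2111 0.2546] ft [-0.3  0.3 -1.5] w 0.0361 q [ 0.2  -0.08  1.77 -0.    1.46 -0.05] t 8.85
```

View pics/w2.png

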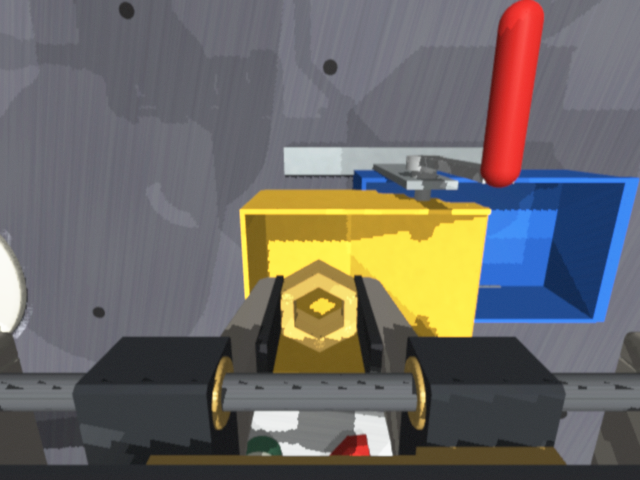

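Nut held level over the yellow bucket, at (320,305) between the rear wall at x≈245 and the slope; the red bar is clear. Lowering and releasing.

Emit:
{"fn": "carry_out", "kwargs": {
  "steps": [
    [0,0,0.8,0,0,0,0],
    [0,0,0.9,0,0,0,0],
    [0,0,0.9,0,0,0,0],
    [0,0,0.9,0,0,0,0],
    [0,0,0.9,0,0,0,0],
    [0,0,0.9,0,0,0,0],
    [0,0,0.8,0,0,0,0],
    [0,0,0.3,0,0,0,0],
    [0,0,0,0,0,0,0],
    [0,0,0,0,0,0,0.6],
    [0,0,0,0,0,0,0.6],
    [0,0,0,0,0,0,0.6],
    [0,0,0,0,0,0,0.6],
    [0,0,-0.9,0,0,0,0.6],
    [0,0,-0.9,0,0,0,0.6],
    [0,0,-0.9,0,0,0,0.6],
    [0,0,-0.9,0,0,0,0.6],
    [0,0,-0.9,0,0,0,0.6],
    [0,0,-0.9,0,0,0,0.6],
    [0,0,-0.9,0,0,0,0.6]
  ]
}}

```text
t: 10.9
tool_pos: [0.4462, 0.2106, 0.2536]
tcp_rot: [1.93, 2.478, 0.001]
ft_force: [0.2, -0.0, 0.1]
gripper_width: 0.0555
grip_force: 0.0
```

```bash
python3 -c "
from h import *;from station import r
plan(r.sense(),(.5884,-.268,.25),121.0)"
```

```text
turn units [ 0.  -0.  12.2]
shift units [-6.23 24.17  0.18] from [0.4462 0.2106 0.2536] ft [ 0.2 -0.   0.1] w 0.0555 q [ 0.2  -0.08  1.77  0.    1.46 -0.05] t 10.9
```

Emit:
{"fn": "carry_out", "kwargs": {
  "steps": [
    [0,0,0,0,0,0.94,0.6],
    [0,0,0,0,0,0.94,0.6],
    [0,0,0,0,0,0.94,0.6],
    [0,0,0,0,0,0.94,0.6],
    [0,0,0,0,0,0.94,0.6],
    [0,0,0,0,0,0.94,0.6],
    [0,0,0,0,0,0.94,0.6],
    [0,0,0,0,0,0.94,0.6],
    [0,0,0,0,0,0.94,0.6],
    [0,0,0,0,0,0.94,0.6],
    [0,0,0,0,0,0.94,0.6],
    [0,0,0,0,0,0.94,0.6],
    [0,0,0,0,0,0.92,0.6]
  ]
}}

```text
t: 12.2
tool_pos: [0.4463, 0.2105, 0.2528]
tcp_rot: [3.029, 0.833, 0.0]
ft_force: [0.1, 0.0, -0.7]
gripper_width: 0.0551
grip_force: 0.0
```

Emit:
{"fn": "carry_out", "kwargs": {
  "steps": [
    [-0.25,0.96,0,0,0,0,0.6],
    [-0.25,0.96,0,0,0,0,0.6],
    [-0.25,0.96,0,0,0,0,0.6],
    [-0.25,0.96,0,0,0,0,0.6],
    [-0.25,0.96,0,0,0,0,0.6],
    [-0.25,0.96,0,0,0,0,0.6],
    [-0.25,0.96,0,0,0,0,0.6],
    [-0.25,0.96,0,0,0,0,0.6],
    [-0.25,0.96,0,0,0,0,0.6],
    [-0.25,0.96,0,0,0,0,0.6],
    [-0.25,0.96,0,0,0,0,0.6],
    [-0.25,0.96,0,0,0,0,0.6],
    [-0.25,0.96,0,0,0,0,0.8],
    [-0.25,0.96,0,0,0,0,0.8],
    [-0.25,0.96,0,0,0,0,0.8],
    [-0.25,0.96,0,0,0,0,0.8],
    [-0.25,0.96,0,0,0,0,0.8],
    [-0.25,0.96,0,0,0,0,0.8],
    [-0.25,0.96,0,0,0,0,0.8],
    [-0.25,0.96,0,0,0,0,0.8]
  ]
}}

```text
t: 14.2
tool_pos: [0.5585, -0.1717, 0.2525]
tcp_rot: [-3.027, -0.839, -0.0]
ft_force: [0.4, 1.4, -0.7]
gripper_width: 0.073
grip_force: 0.0
```

Emit:
{"fn": "carry_out", "kwargs": {
  "steps": [
    [-0.25,0.96,0,0,0,0,0.8],
    [-0.25,0.96,0,0,0,0,0.8],
    [-0.25,0.96,0.5,0,0,0,0.8],
    [-0.25,0.96,0.9,0,0,0,0.8],
    [-0.25,0.96,0.9,0,0,0,0.8],
    [0,0,0.9,0,0,0,0.8],
    [0,0,0.9,0,0,0,0.8],
    [0,0,0.9,0,0,0,0.8],
    [0,0,0.5,0,0,0,0.8],
    [0,0,0,0,0,0,0.8],
    [0,0,0,0,0,0,0.8]
  ]
}}

```text
t: 15.3
tool_pos: [0.5864, -0.2658, 0.1432]
tcp_rot: [3.027, 0.839, 0.001]
ft_force: [-0.6, 0.3, -0.1]
gripper_width: 0.0735
grip_force: 0.0
```

```bash
python3 - <<'E'
from h import *;from station import r
s=r.sense();d=r.get_image("wrist")
cv2.imwrite("pics/w3.png",d["color"])
Q=R.from_rotvec(s["tcp_rot"]).as_matrix();T=np.asarray(d["tool_from_camera"])
np.savez("w3.npz",mtx=d["mtx"],xyz=Q@T[:3,3]+s["tool_pos"],o=R.from_matrix(Q@T[:3,:3]).as_rotvec())
print(proj(cam("w3"),np.array([.5884,-.268,.026])))
plan(s,(.5884,-.268,.014),121.0)
E
```

```text
[322.91045571 234.04449259]
turn units [ 0.01 -0.   -0.  ]
shift units [0.03 0.14 6.46] from [ 0.5864 -0.2658  0.1432] ft [-0.6  0.3 -0.1] w 0.0735 q [-0.61  0.39  1.46 -0.    1.29  0.42] t 15.3
```

View pics/w3.png

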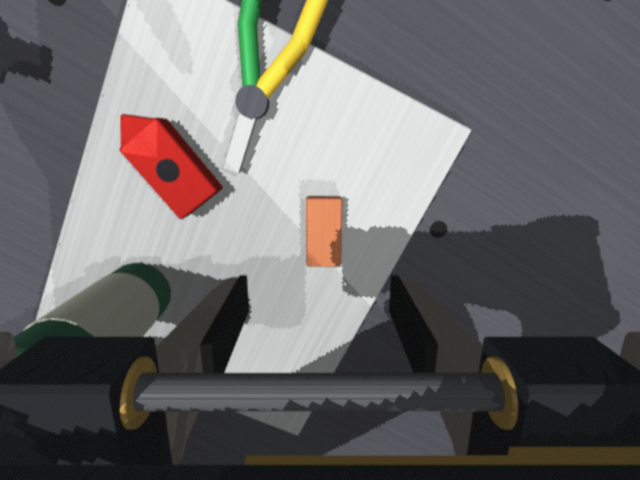

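Offcut at (324,232), square to the fingers and as predicted (323,234); can, magnet and pliers are clear.

Emit:
{"fn": "carry_out", "kwargs": {
  "steps": [
    [0,0.15,0.8,0,0,0,0.8],
    [0,0,0.9,0,0,0,0.8],
    [0,0,0.9,0,0,0,0.8],
    [0,0,0.9,0,0,0,0.8],
    [0,0,0.9,0,0,0,0.8],
    [0,0,0.9,0,0,0,0.8],
    [0,0,0.7,0,0,0,0.8],
    [0,0,0.4,0,0,0,0.8],
    [0,0,0,0,0,0,0],
    [0,0,0,0,0,0,0],
    [0,0,0,0,0,0,0],
    [0,0,0,0,0,0,0],
    [0,0,0,0,0,0,0],
    [0,0,0,0,0,0,0],
    [0,0,0,0,0,0,0]
  ],
  "squeeze": 35
}}

```text
t: 16.85
tool_pos: [0.5879, -0.2682, 0.0149]
tcp_rot: [3.027, 0.839, 0.001]
ft_force: [-0.5, -0.9, 1.4]
gripper_width: 0.0296
grip_force: 35.0
```

Emit:
{"fn": "carry_out", "kwargs": {
  "steps": [
    [0,0,-0.5,0,0,0,0],
    [0,0,-1,0,0,0,0],
    [0,0,-1,0,0,0,0],
    [0,0,-1,0,0,0,0],
    [0,0,-1,0,0,0,0],
    [0,0,-1,0,0,0,0],
    [0,0,-1,0,0,0,0],
    [0,0,-1,0,0,0,0],
    [0,0,-1,0,0,0,0],
    [0,0,-1,0,0,0,0],
    [0,0,-1,0,0,0,0],
    [0,0,-1,0,0,0,0],
    [0,0,-0.8,0,0,0,0]
  ]
}}

```text
t: 18.15
tool_pos: [0.5876, -0.2678, 0.2621]
tcp_rot: [3.027, 0.839, 0.001]
ft_force: [0.3, 0.1, -2.5]
gripper_width: 0.0296
grip_force: 35.0
```

```bash
python3 -c "
from h import *;from station import r
plan(r.sense(),stn(-.085,-.01,.255),104.2)"
```

```text
turn units [ 0.  -0.   2.8]
shift units [ -1.31 -22.63   0.36] from [ 0.5876 -0.2678  0.2621] ft [ 0.3  0.1 -2.5] w 0.0296 q [-0.61  0.31  1.32  0.    1.51  0.42] t 18.15
```

Emit:
{"fn": "carry_out", "kwargs": {
  "steps": [
    [0,0,0,0,0,0.95,0],
    [0,0,0,0,0,0.95,0],
    [0,0,0,0,0,0.9,0],
    [-0.05,-0.95,0,0,0,0,0],
    [-0.05,-0.95,0,0,0,0,0],
    [-0.05,-0.95,0,0,0,0,0],
    [-0.05,-0.95,0,0,0,0,0],
    [-0.05,-0.95,0,0,0,0,0],
    [-0.05,-0.95,0,0,0,0,0],
    [-0.05,-0.95,0,0,0,0,0],
    [-0.05,-0.95,0,0,0,0,0],
    [-0.05,-0.95,0,0,0,0,0],
    [-0.05,-0.95,0,0,0,0,0],
    [-0.05,-0.95,0,0,0,0,0],
    [-0.05,-0.95,0,0,0,0,0],
    [-0.05,-0.95,0,0,0,0,0],
    [-0.05,-0.95,0,0,0,0,0],
    [-0.05,-0.95,0,0,0,0,0],
    [-0.05,-0.95,0,0,0,0,0]
  ]
}}

```text
t: 20.05
tool_pos: [0.4971, 0.0243, 0.2607]
tcp_rot: [-3.118, -0.388, -0.0]
ft_force: [-0.2, 0.4, -2.5]
gripper_width: 0.0298
grip_force: 35.0
```

Emit:
{"fn": "carry_out", "kwargs": {
  "steps": [
    [-0.05,-0.95,0,0,0,0,0],
    [-0.05,-0.95,0,0,0,0,0],
    [-0.05,-0.95,0,0,0,0,0],
    [-0.05,-0.95,0,0,0,0,0],
    [-0.05,-0.95,0,0,0,0,0],
    [-0.05,-0.95,0,0,0,0,0],
    [-0.1,-0.95,0,0,0,0,0],
    [-0.1,-0.8,0,0,0,0,0],
    [0,0,0,0,0,0,0],
    [0,0,0,0,0,0,0]
  ]
}}

```text
t: 21.05
tool_pos: [0.4513, 0.1651, 0.2607]
tcp_rot: [3.117, 0.389, 0.0]
ft_force: [-0.4, -0.0, -2.0]
gripper_width: 0.0296
grip_force: 35.0
```

```bash
python3 -c "
from h import *;from station import r
plan(r.sense(),stn(-.085,-.01,.135),104.2)"
```

```text
turn units [ 0.01 -0.    0.01]
shift units [-0.02  0.02  6.28] from [0.4513 0.1651 0.2607] ft [-0.4 -0.  -2. ] w 0.0296 q [ 0.1  -0.12  1.79 -0.    1.47  1.42] t 21.05
```

Emit:
{"fn": "carry_out", "kwargs": {
  "steps": [
    [0,0,0.8,0,0,0,0],
    [0,0,0.9,0,0,0,0],
    [0,0,0.9,0,0,0,0],
    [0,0,0.9,0,0,0,0],
    [0,0,0.9,0,0,0,0],
    [0,0,0.9,0,0,0,0],
    [0,0,0.6,0,0,0,0],
    [0,0,0.3,0,0,0,0],
    [0,0,0,0,0,0,0],
    [0,0,0,0,0,0,0.5],
    [0,0,0,0,0,0,0.5],
    [0,0,0,0,0,0,0.5],
    [0,0,0,0,0,0,0.5],
    [0,0,-0.9,0,0,0,0.5],
    [0,0,-0.9,0,0,0,0.5],
    [0,0,-0.9,0,0,0,0.5],
    [0,0,-0.9,0,0,0,0.5],
    [0,0,-0.9,0,0,0,0.5],
    [0,0,-0.9,0,0,0,0.5],
    [0,0,-0.9,0,0,0,0.5]
  ]
}}

```text
t: 23.05
tool_pos: [0.4515, 0.1649, 0.2637]
tcp_rot: [-3.118, -0.388, -0.001]
ft_force: [-0.6, 0.3, -0.7]
gripper_width: 0.0459
grip_force: 0.0
```

```bash
python3 - <<'E'
from h import *;from station import r
d=r.get_image("wrist");cv2.imwrite("pics/w4.png",d["color"])
s=r.sense();print(s["tool_pos"],s["gripper_width"],s["t"])
E
```

```text
[0.45314718 0.16511391 0.26706141] 0.045863837370255234 23.1
```

View pics/w4.png

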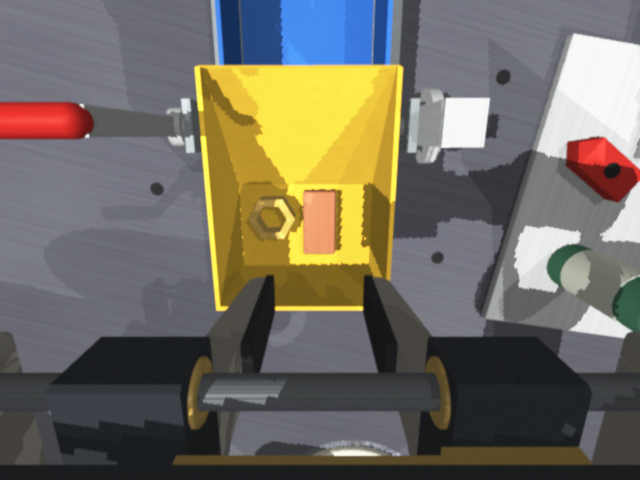

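The nut (271,217) and offcut (320,222) lie on the bucket floor, and the bucket is home. Next I tip it with the shut fingertips, tilted 45° forward with the closing axis in the tipping plane.

Emit:
{"fn": "carry_out", "kwargs": {
  "steps": [
    [0,0,-1,0,0,-1,0],
    [0,0,-1,0,0,-1,0],
    [0,0,-1,0,0,-1,0],
    [0,0,0,0,0,-1,0],
    [0,0,0,0,0,-1,0],
    [0,0,0,0,0,-1,0],
    [0,0,0,0,0,-1,0],
    [0,0,0,0,0,-1,0],
    [0,0,0,0,0,-1,0],
    [0,0,0,0,0,-1,0],
    [0,0,0,0,0,-1,0],
    [0,0,0,0,0,-1,0],
    [0,0,0,0,0,-1,0],
    [0,0,0,0,0,-1,0],
    [0,0,0,0,0,-1,0]
  ]
}}

```text
t: 24.6
tool_pos: [0.4514, 0.1649, 0.3222]
tcp_rot: [-1.925, -2.483, 0.0]
ft_force: [-0.2, -0.6, 0.5]
gripper_width: 0.0003
grip_force: 0.0
```

Emit:
{"fn": "carry_out", "kwargs": {
  "steps": [
    [0,0,0,-0.95,0,0,0],
    [0,0,0,-0.95,0,0,0],
    [0,0,0,-0.95,0,0,0],
    [0,0,0,-0.95,0,0,0],
    [0,0,0,-0.95,0,0,0],
    [0,0,0,-0.95,0,0,0],
    [0,0,0,-0.95,0,0,0],
    [0,0,0,-0.85,0,0,0],
    [0,0,0,0,0,0,0],
    [0,0,0,0,0,0,0]
  ]
}}

```text
t: 25.6
tool_pos: [0.4514, 0.1647, 0.3228]
tcp_rot: [1.558, 2.0, 0.827]
ft_force: [0.4, 0.5, 0.0]
gripper_width: 0.0006
grip_force: 0.0
```

```bash
cat >> h.py <<'E'
def plan2(s,x,y,z):
    c=np.sqrt(.5);Y=R.from_euler("z",A)
    T=Y*R.from_matrix(np.c_[[0,1,0],[c,0,c],[c,0,-c]]);Q=R.from_rotvec(s["tcp_rot"])
    print("turn",np.degrees((Q.inv()*T).as_rotvec()/6).round(2),"shift",(T.inv().apply(stn(x,y,z)-s["tool_pos"])/.02).round(2),"station pos",Y.inv().apply(s["tool_pos"]-[*ST,0]).round(4),"ft(st)",Y.inv().apply(s["ft_force"]).round(1),"q",s["q"].round(2),s["t"])
E
python3 -c "
from h import *;from station import r
plan2(r.sense(),-.048,.147,.313)"
```

```text
turn [-0.01  0.01 -0.01] shift [7.85 0.95 1.64] station pos [-0.0846 -0.01    0.3228] ft(st) [0.5 0.4 0. ] q [-0.05 -0.87  2.34  0.26  0.93 -0.37] 25.6
```

Emit:
{"fn": "carry_out", "kwargs": {
  "steps": [
    [0.8,0.1,0.2,0,0,0,0],
    [0.9,0.1,0.2,0,0,0,0],
    [0.9,0.1,0.2,0,0,0,0],
    [0.9,0.1,0.2,0,0,0,0],
    [0.9,0.1,0.2,0,0,0,0],
    [0.9,0.1,0.2,0,0,0,0],
    [0.9,0.1,0.2,0,0,0,0],
    [0.9,0.1,0.2,0,0,0,0],
    [0.75,0.1,0.04,0,0,0,0],
    [0,0,0,0,0,0,0],
    [0,0,0,0,0,0,0]
  ]
}}

```text
t: 26.7
tool_pos: [0.4484, 0.3264, 0.3124]
tcp_rot: [1.557, 2.001, 0.827]
ft_force: [0.5, -0.7, -0.5]
gripper_width: 0.0003
grip_force: 0.0
```

```bash
python3 - <<'E'
from h import *;from station import r
s=r.sense()
plan2(s,-.0057,.147,.2707)
d=r.get_image("wrist");cv2.imwrite("pics/w5.png",d["color"])
# tip path, station frame: bar(th)-8mm*n
P=[]
for th in np.linspace(0,1.5,16): P.append([.115*np.sin(th)-.0057,.15+.115*np.cos(th)+.0057])
D=np.diff(np.array(P),axis=0)/.02;print(np.c_[(D[:,0]+D[:,1]),(D[:,0]-D[:,1])].dot(np.sqrt(.5)).round(2).tolist())
E
```

```text
turn [-0.01  0.    0.01] shift [-0.03  0.02  2.97] station pos [-0.0479  0.1476  0.3124] ft(st) [ 0.3 -0.8 -0.5] q [ 0.53 -0.48  2.15 -0.3   0.73  0.42] 26.7
[[0.39, 0.43], [0.34, 0.46], [0.29, 0.49], [0.24, 0.52], [0.19, 0.54], [0.13, 0.56], [0.08, 0.57], [0.02, 0.57], [-0.04, 0.57], [-0.09, 0.57], [-0.15, 0.55], [-0.2, 0.54], [-0.26, 0.51], [-0.31, 0.49], [-0.35, 0.45]]
```

View pics/w5.png

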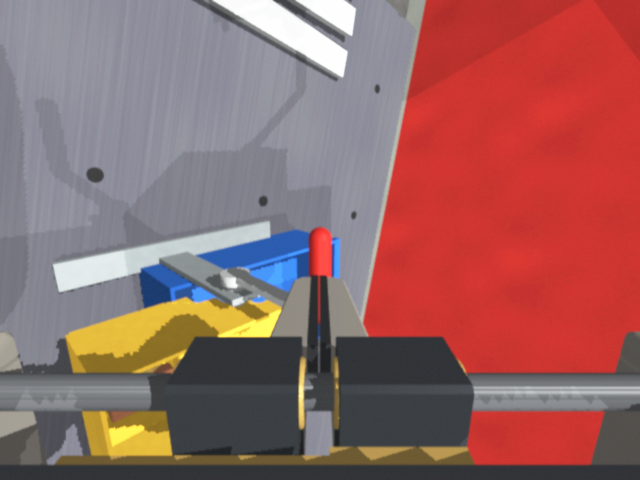

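The bar is on the fingers' centreline (320, end at y≈228), so the tip will meet it squarely. Approaching, then following the arc.

Emit:
{"fn": "carry_out", "kwargs": {
  "steps": [
    [-0.1,0,0.7,0,0,0,0],
    [0,0,0.8,0,0,0,0],
    [0,0,0.8,0,0,0,0],
    [0,0,0.5,0,0,0,0],
    [0,0,0.2,0,0,0,0],
    [0,0.39,0.43,0,0,0,0],
    [0,0.34,0.46,0,0,0,0],
    [0,0.29,0.49,0,0,0,0],
    [0,0.24,0.52,0,0,0,0]
  ]
}}

```text
t: 27.65
tool_pos: [0.5339, 0.3448, 0.263]
tcp_rot: [1.556, 1.997, 0.829]
ft_force: [-6.2, -6.5, 7.1]
gripper_width: 0.0006
grip_force: 5.7
```

```bash
python3 -c "
from h import *;from station import r
th=.4;plan2(r.sense(),.115*np.sin(th)-.0057,.146,.15+.115*np.cos(th)+.0057)"
```

```text
turn [ 0.02  0.02 -0.  ] shift [ 0.08 -0.06  0.03] station pos [0.0395 0.1444 0.263 ] ft(st) [-7.6 -4.8  7.1] q [ 0.46 -0.21  2.05 -0.3   0.54  0.41] 27.65
```

Emit:
{"fn": "carry_out", "kwargs": {
  "steps": [
    [0,0.15,0.54,0,0,0,0],
    [0,0.13,0.56,0,0,0,0],
    [0,0.08,0.57,0,0,0,0],
    [0,0.02,0.57,0,0,0,0],
    [0,-0.04,0.57,0,0,0,0],
    [0,-0.09,0.57,0,0,0,0]
  ]
}}

```text
t: 28.25
tool_pos: [0.5866, 0.3588, 0.2232]
tcp_rot: [1.551, 1.992, 0.84]
ft_force: [-1.1, -3.2, 9.9]
gripper_width: 0.0003
grip_force: 4.4
```

```bash
python3 -c "
from h import *;from station import r
th=1.;plan2(r.sense(),.115*np.sin(th)-.0057,.146,.15+.115*np.cos(th)+.0057)"
```

```text
turn [ 0.11 -0.01 -0.01] shift [ 0.05 -0.29  0.09] station pos [0.094  0.145  0.2232] ft(st) [-1.8 -2.8  9.9] q [ 0.44 -0.02  1.97 -0.33  0.43  0.44] 28.25
```

Emit:
{"fn": "carry_out", "kwargs": {
  "steps": [
    [0,-0.2,0.55,0,0,0,0],
    [0,-0.25,0.54,0,0,0,0],
    [0,-0.3,0.51,0,0,0,0],
    [0,-0.33,0.49,0,0,0,0],
    [0,0,0,0,0,0,0]
  ]
}}

```text
t: 28.75
tool_pos: [0.5978, 0.3618, 0.1735]
tcp_rot: [1.556, 1.998, 0.832]
ft_force: [-0.9, -0.0, 4.2]
gripper_width: 0.0003
grip_force: 2.0
```

```bash
python3 -c "
from h import *;from station import r
th=1.5;plan2(r.sense(),.115*np.sin(th)-.0057,.146,.15+.115*np.cos(th)+.0057)"
```

```text
turn [ 0.04 -0.   -0.  ] shift [ 0.04 -0.22  0.46] station pos [0.1057 0.1452 0.1735] ft(st) [-0.8  0.2  4.2] q [ 0.43  0.08  1.97 -0.41  0.34  0.52] 28.75
```

Emit:
{"fn": "carry_out", "kwargs": {
  "steps": [
    [0,-0.15,0.25,0,0,0,0],
    [0,-0.15,0.25,0,0,0,0],
    [0,-0.1,0.1,0,0,0,0],
    [0,0,0,0,0,0,0],
    [0,0,0,0,0,0,0],
    [0,0,0,0,0,0,0],
    [0,0,0,0,0,0,0],
    [0,0,0,0,0,0,0],
    [0,0,0,0,0,0,0],
    [0,0,0,0,0,0,0]
  ]
}}

```text
t: 29.75
tool_pos: [0.6002, 0.3625, 0.1613]
tcp_rot: [1.555, 1.997, 0.832]
ft_force: [-14.4, -6.3, 14.7]
gripper_width: 0.0007
grip_force: 10.7
```

```bash
python3 - <<'E'
from h import *;from station import r
th=1.5;plan2(r.sense(),.115*np.sin(th)-.0057,.146,.15+.115*np.cos(th)+.0057)
a=r.get_image("scene")["color"];b=r.get_image("top")["color"]
cv2.imwrite("pics/tip.png",np.hstack([cv2.resize(a[90:330,260:500],(400,400)),cv2.resize(b[100:340,80:320],(400,400))]))
E
```

```text
turn [ 0.04  0.   -0.  ] shift [ 0.04  0.12 -0.06] station pos [0.1081 0.1453 0.1613] ft(st) [-15.5  -2.5  14.7] q [ 0.43  0.11  1.97 -0.44  0.31  0.55] 29.75
```

View pics/tip.png

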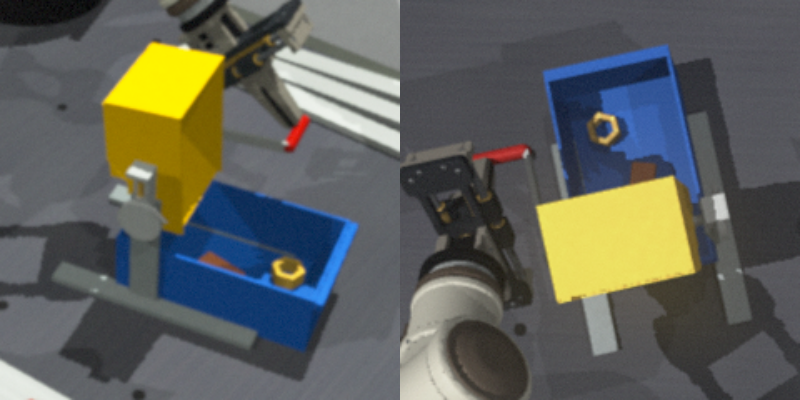

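The bucket is at its stop (21 N at the tip). The nut lies in the bin, and the offcut is there too, partly hidden under the lip. The bar's way home runs up along the tool, so I'll ride it back along the arc and then retreat quickly.

Emit:
{"fn": "carry_out", "kwargs": {
  "steps": [
    [0,0.42,-0.45,0,0,0,0],
    [0,0.31,-0.49,0,0,0,0],
    [0,0.26,-0.51,0,0,0,0],
    [0,0.2,-0.54,0,0,0,0],
    [0,0.15,-0.55,0,0,0,0],
    [0,0.09,-0.57,0,0,0,0],
    [0,0.04,-0.57,0,0,0,0],
    [0,-0.02,-0.57,0,0,0,0]
  ]
}}

```text
t: 30.65
tool_pos: [0.5592, 0.3517, 0.2373]
tcp_rot: [1.56, 2.002, 0.825]
ft_force: [-4.5, -1.1, 0.9]
gripper_width: 0.0006
grip_force: 1.9
```

```bash
python3 -c "
from h import *;from station import r
th=.7;plan2(r.sense(),.115*np.sin(th)-.0057,.146,.15+.115*np.cos(th)+.0057)"
```

```text
turn [-0.03  0.01 -0.  ] shift [ 0.05  0.32 -0.13] station pos [0.0658 0.1449 0.2373] ft(st) [-4.7  0.   0.9] q [ 0.45 -0.1   2.01 -0.31  0.48  0.42] 30.65
```

Emit:
{"fn": "carry_out", "kwargs": {
  "steps": [
    [0,0.3,-0.9,0,0,0,0],
    [0,0,-1,0,0,0,0],
    [0,-0.2,-1,0,0,0,0],
    [0,-0.3,-1,0,0,0,0],
    [0,-0.3,-1,0,0,0,0],
    [0,0,-1,0,0,0,0],
    [0,0,-1,0,0,0,0],
    [0,0,-0.5,0,0,0,0],
    [0,0,0,0,0,0,0],
    [0,0,0,0,0,0,0],
    [0,0,0,0,0,0,0],
    [0,0,0,0,0,0,0],
    [0,0,0,0,0,0,0],
    [0,0,0,0,0,0,0]
  ]
}}

```text
t: 32.05
tool_pos: [0.4525, 0.3249, 0.3351]
tcp_rot: [1.558, 2.0, 0.827]
ft_force: [0.8, -0.3, 0.4]
gripper_width: 0.0001
grip_force: 0.0
```

```bash
python3 - <<'E'
from h import *;from station import r
plan2(r.sense(),-.048,.147,.313)
a=r.get_image("scene")["color"];b=r.get_image("top")["color"]
cv2.imwrite("pics/end.png",np.hstack([cv2.resize(a[90:330,260:500],(400,400)),cv2.resize(b[100:340,80:320],(400,400))]))
E
```

```text
turn [-0.01  0.01 -0.  ] shift [ 0.09 -0.92  0.65] station pos [-0.0442  0.1451  0.3351] ft(st) [ 0.7 -0.4  0.4] q [ 0.52 -0.49  2.11 -0.27  0.77  0.39] 32.05
```

View pics/end.png

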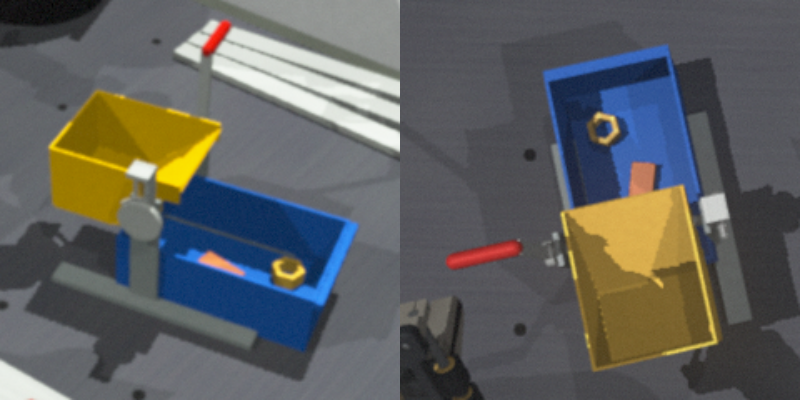

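The bucket is empty and upright, with the bar at its starting pixels. The nut and offcut lie in the bin. I'll check the bar numerically against the first picture, then hand in.

```bash
python3 - <<'E'
from station import r
import cv2,numpy as np
a=cv2.imread("pics/top0.png");b=r.get_image("top")["color"]
def c(i):
    i=i[235:270,90:160].astype(int);m=(i[...,2]>120)&(i[...,1]<80);return np.argwhere(m).mean(0),m.sum()
ca,cb=c(a),c(b);print(ca,cb)
if np.abs(ca[0]-cb[0]).max()<1: print(r.job_done())
E
```

```text
(array([17.26595745, 39.27659574]), np.int64(376)) (array([17.5743073 , 39.04030227]), np.int64(397))
the job is handed in; nothing more can be done
None
```

I handed the job in at about 32 s of the 72 s allowed: the nut and offcut are in the blue bin, the bucket is back home with its bar within half a pixel of where it started, and the arm never went near enough to touch the can, magnet or pliers; no verdict was shown.

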